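# Test and reset the food-waste disposer's stop button

### The arm

A 7-joint arm with a two-finger parallel gripper is mounted at the origin on the work surface. World frame = base frame: x ahead of the robot, y to its left, z up, the work surface at z = 0. Lengths are in m, angles in rad, forces in N, time in s.
With the tool pointing down it reaches from about 0.425 to 1.025 m from the base axis. Payload 9.4 kg.
Tool frame: the origin (TCP) lies at the very end of the fingers, on their centre line; the grasp point (between the pads) lies 19 mm behind it; y points along the fingers, z is the direction in which the jaws open and shut, and the axes are right-handed (so a half turn about y gives the same grasp; the last joint's range is limited). The gripper opens to 93 mm and grips with 3 to 60 N. Pads are 15 mm wide; open, the fingers measure 128 mm over their backs; the gripper's body (75 mm by 188 mm) begins 65 mm behind the grasp point.
Start: joints at [-1.408, 0.599, -0.003, 1.599, 0.002, 0.943, -0.08], TCP at [0.172, 0.704, 0.184] pointing down, gripper open.
Joint ranges: [-2.57, 2.57], [-0.35, 1.97], [-1.29, 1.29], [0.11, 2.56], [-1.05, 4.19], [0.11, 1.86], [-2.63, 2.63]. Speed limits (rad/s): [2.22, 2.22, 3.01, 3.01, 3.14, 3.14, 3.14].

### API

Orientations are given as a rotation vector (axis times angle).
In Python, from plant import bot, camera, workorder, recognise, mark_of gives the robot as it stands. The module is installed in compiled form; this text tells all that it offers.
- The arm moves only by the tool drive_tool, never from a script. Its argument "commands" is one flat list of numbers, 7 for each row, row after row: the shift along the tool's x, y, z as a fraction of full scale, then the turn, a rotation vector about the tool's x, y, z as a fraction of full scale, then the closure, from -1 (fully open) to 1 (shut), so that 0 is half open. In form: [tx, ty, tz, rx, ry, rz, jaw, tx, ty, tz, rx, ry, rz, jaw, ...]. A call has 1 to 5 rows; each row shifts and turns the pose as measured when the row begins, along the tool's axes as they then stand; what a row does not reach is not made up. Full scale, the value 1, is 0.5 m for a shift and 120 degrees for a turn. A row lasts 1/12 s, in which the tool goes at most 41.7 mm and 7.16 degrees, less where a joint would pass 70% of its speed; a pose out of reach is approached as far as the arm can. A call with a number of a shift or a turn outside -1 to 1 is refused whole. A call with a gripper value outside its range is refused whole. The fingers move at their own pace and stop on an object; the grip force is fixed at half the most. Time passes only in rows, so rows that do not move let the fingers close. It gives the time, the measured TCP pose, the force and the opening at its end, in the units of the state.
- bot.get_obs(): the state, without advancing time (a new reading comes with each control period).
- camera(name): name is "scene" or "side" or "wrist"; returns a dict with "img" (420x560x3 uint8, blue, green, red), "K" (3x3 intrinsics, pixels), "rvec" (rotation vector, rad) and "tvec" (3), from world to camera coordinates, as OpenCV has them. Camera axes: x right, y down, z forward; pixel columns grow to the right and rows downward; lengths in m; the calibration is good to about 2 mm. A picture is of the moment at which its call begins. There is no depth.
- workorder.finish_job(): hands the job in, once; it reports no verdict.
Trained networks look in a picture, given as the dict that the camera call returned (one of the last four; its "shot" number tells which), for a name from the list of things; names that differ only in an ending like _2 or _b are one class to them, and where a whole thing is asked for, a point or a joint stands for the part that bears it (a point fixed in the world has none). Each returns a list of dicts, best first, with "score" (0 to 1); they miss things now and then, are a little off and sometimes report something else, mostly with a low value. They report only what shows in the picture. A call takes as long as a camera call. They do not tell look-alikes from the thing itself.
- recognise(name, picture): "point" ([column, row] in pixels, amid what is visible of it).
- mark_of(name, picture): "point" ([column, row] in pixels: a listed point, or the origin of a listed thing).
The state is a dict: "time_s": time; "joints": joint angles; "joint_velocities": joint speeds; "tau": joint torques, N m; "ee_pos": TCP position; "ee_rot": TCP orientation; "ft_force": force on the tool from outside, world axes, zero at the start; "wrist_torque": the same for the moment, N m; "width": opening from 0.0 (shut) to 1.0 (fully open).
Only numpy, scipy, OpenCV 4.12 (cv2) and the standard library are available. Lean on these libraries where they do the work, as an engineer would, in place of code of your own. Each camera call takes 0.05 s, during which the arm holds its last target. There are 200 camera calls.

### The job

Test the stop button of the food-waste disposer on the drainer: with a fingertip press the red mushroom head straight down until it latches, then take the finger off so that it is seen to stay down by itself. Then push one of its ears round clockwise (seen from above) with a fingertip until the latch lets go and the head springs up, and move clear so that it is left up and turned back to its rest position. Leave the cafetiere, the mug, the spoon rest and its teaspoon where they stand.

Things in the scene. Friction and masses are not known exactly. Their poses are not given: they have to be found in the camera images.
- control: grey control box of the disposer, 120 x 120 x 50 mm high, fixed to the worktop, with a yellow disc under the button; origin at the centre of its underside on the worktop, z up. It may be turned about z. The button's vertical axis runs through this origin. Its y axis is the line of the ears at rest, its x axis lies square to them
- stop_top (a point): centre of the top of the red mushroom head: a flat spot 24 mm across on a dome 64 mm across. 98.5 mm above the worktop when the head is up, about 87 mm when latched, 84.5 mm at the bottom of its travel. This frame turns and sinks with the head
- stop_ear_left (a point): middle height of the ear on the +y side of the head, 43 mm from the button's axis. Two opposite ears stick out of the dome: each is 14 mm wide, 16 mm high and ends 54 mm from the axis. Middle height 83.5 mm above the worktop when up, about 72 mm when latched, which leaves about 14 mm free between the ear's underside and the box. This frame turns with the head
- stop_ear_right (a point): the same point on the opposite ear, on the -y side
- stop_press (a joint): how far the head is pressed in, m: 0 up, 0.014 the bottom. The spring needs 2.5 N to start; getting past the latch to the bottom takes 6 to 10 N in all. Pressed beyond about 0.012 it latches, and then stays at about 0.0115 when let go; it springs up to 0 when the latch is released by twisting
- stop_twist (a joint): how far the head is turned clockwise seen from above, rad: 0 at rest (a stop: it cannot turn anticlockwise from there), end stop at 1.0. Only a clockwise turn to 0.55 to 0.65 releases the latch, with 2 to 4 N pushed at an ear. Once the head is up, a light spring turns it back to 0 when it is let go
- cafetiere: small empty glass cafetiere with steel lid and black plunger knob and handle (at its +y), 86 mm across without the handle, handle out to 80 mm from the axis, 177 mm high; loose, origin at the centre of its underside. Bystander
- mug: red ceramic mug, 80 mm across, 92 mm high, handle at its +y; loose, origin at the centre of its underside. Bystander
- spoon_rest: bamboo spoon rest, a flat tray 85 x 190 x 17 mm (long in y); loose, origin at the centre of its underside. Bystander
- teaspoon: stainless teaspoon about 120 mm long and 30 mm wide lying along the spoon rest; loose, origin about the middle of its length, on its underside. Bystander
Things that resemble listed ones, but are neither listed nor needed, are in the scene too. Leave any brown or purple look-alike of the control alone.

How it is judged:
On the way, in this order (a step that is already met when the one before it is completed fails the run):
1. the head is latched: down by itself, not turned, with nothing of the robot touching the control (value of joint stop_press above 0.009 m and value of joint stop_twist below 0.2 rad and contact force between each of the fingers, the arm and control below 0.2 N), for 0.2 s.
2. while still down, the head is turned clockwise (value of joint stop_twist above 0.35 rad and value of joint stop_press above 0.006 m).
3. the latch has let go and the head is up (value of joint stop_press below 0.002 m), for 0.1 s.
At the end, for the whole second after the job is handed in: the head is up (pressed less than 2 mm) and turned back to within 0.12 rad of rest; cafetiere, mug, spoon rest and teaspoon are within 20 mm of where they were, cafetiere and mug upright (value of joint stop_press below 0.002 m and value of joint stop_twist below 0.12 rad and distance of each of cafetiere, mug, spoon_rest, teaspoon from where it was at the start of the episode below 0.02 m and angle between each of cafetiere, mug's own z axis and vertical below 0.15 rad); the robot touches nothing.
It fails at once if the cafetiere is shifted, lifted or tipped (distance of cafetiere from where it was at the start of the episode above 0.02 m or angle between cafetiere's own z axis and vertical above 0.3 rad).
It fails at once if the mug is shifted, lifted or tipped (distance of mug from where it was at the start of the episode above 0.02 m or angle between mug's own z axis and vertical above 0.3 rad).
It fails at once if the spoon rest or teaspoon is shifted or lifted (distance of any of spoon_rest, teaspoon from where it was at the start of the episode above 0.02 m).
It also fails if it takes over 48 s, if anything falls off the work surface, if the arm or the gripper's body presses on something with over 40 N, if the wrist force passes 120 N, or if a joint passes its speed limit or range.

## Working session

There is one attempt and no reset: what is moved stays moved. The work goes in short steps, Python scripts to look and compute and a tool call to move; the robot and the scene stay as the last step left them, time stands still between calls to the robot, and variables do not carry over. Pictures are saved under pics/ and viewed, about 8 in all and at most 12, crops included, and the job is handed in when it is done.

Besides the shell and the picture viewer there is one more tool, called after "Emit:" as name(argument=value, ...) on one line, values as JSON. drive_tool: Moves the arm, as the interface text tells. Its arguments: {"type":"object","properties":{"commands":{"type":"array","items":{"type":"number"}}},"required":["commands"]}

```bash
mkdir -p pics; cat > h.py <<'E'
import numpy as np, cv2
from plant import bot, camera, workorder, recognise, mark_of
def ray(p,c):
    R=cv2.Rodrigues(np.array(c["rvec"],float))[0]; t=np.array(c["tvec"],float).ravel()
    d=R.T@np.linalg.inv(np.array(c["K"]))@np.array([p[0],p[1],1.]); return -R.T@t, d
def atz(p,c,z):
    o,d=ray(p,c); return o+d*(z-o[2])/d[2]
def proj(P,c):
    return cv2.projectPoints(np.array(P,float).reshape(-1,3),np.array(c["rvec"],float),np.array(c["tvec"],float),np.array(c["K"],float),None)[0].reshape(-1,2)
def tool():
    o=bot.get_obs(); return np.array(o["ee_pos"]), cv2.Rodrigues(np.array(o["ee_rot"],float))[0], o
E
python3 - <<'E'
from h import *
ims=[]
for n in ["scene","side"]:
    c=camera(n); ims.append(c["img"]); cv2.imwrite(f"pics/{n}0.png",c["img"])
    o,d=ray([280,210],c); print(n,o.round(3))
    for k,z in [("control",0),("stop_top",.0985),("stop_ear_left",.0835),("stop_ear_right",.0835),("mug",0),("cafetiere",0),("spoon_rest",0),("teaspoon",.01)]:
        for m in mark_of(k,c)[:3]: print(k,np.round(m["point"]),round(m["score"],2),atz(m["point"],c,z).round(3))
p,R,o=tool(); print(p,R.round(3),o["width"],o["time_s"])
E
```

```text
scene [0.968 0.659 0.939]
control [381. 207.] 0.91 [ 0.327  0.097 -0.   ]
control [156. 215.] 0.82 [ 0.78 -0.16  0.  ]
control [389. 385.] 0.75 [0.591 0.438 0.   ]
stop_top [299. 123.] 0.88 [ 0.392 -0.16   0.099]
stop_top [397. 360.] 0.83 [0.591 0.435 0.099]
stop_top [386. 178.] 0.65 [0.334 0.095 0.099]
stop_ear_left [312. 135.] 0.91 [ 0.379 -0.121  0.084]
stop_ear_left [311. 212.] 0.73 [0.521 0.079 0.084]
stop_ear_left [410. 385.] 0.72 [0.594 0.476 0.084]
stop_ear_right [376. 346.] 0.66 [0.598 0.392 0.084]
stop_ear_right [138. 190.] 0.63 [ 0.8   -0.174  0.083]
stop_ear_right [374. 173.] 0.61 [0.333 0.059 0.084]
mug [378. 285.] 0.63 [0.47 0.26 0.  ]
teaspoon [243. 274.] 0.66 [0.697 0.094 0.01 ]
side [0.352 0.924 0.959]
control [232. 359.] 0.89 [0.591 0.426 0.   ]
control [300. 234.] 0.74 [0.524 0.045 0.   ]
control [363. 187.] 0.67 [ 0.389 -0.172  0.   ]
stop_top [365. 164.] 0.87 [ 0.39  -0.153  0.099]
stop_top [228. 144.] 0.83 [ 0.777 -0.161  0.099]
stop_top [224. 335.] 0.72 [0.597 0.433 0.099]
stop_ear_left [229. 163.] 0.79 [ 0.756 -0.099  0.083]
stop_ear_left [379. 253.] 0.77 [0.322 0.141 0.084]
stop_ear_left [365. 178.] 0.76 [ 0.384 -0.112  0.084]
stop_ear_right [232. 321.] 0.93 [0.596 0.388 0.084]
stop_ear_right [362. 156.] 0.84 [ 0.404 -0.202  0.084]
stop_ear_right [225. 140.] 0.66 [ 0.798 -0.198  0.084]
mug [303. 307.] 0.8 [0.471 0.266 0.   ]
cafetiere [300. 233.] 0.72 [0.525 0.042 0.   ]
cafetiere [292. 177.] 0.69 [ 0.594 -0.17   0.   ]
spoon_rest [226. 235.] 0.8 [ 0.711  0.091 -0.   ]
teaspoon [230. 231.] 0.53 [0.702 0.083 0.01 ]
[0.17219692 0.70423314 0.18400066] [[ 0.971  0.     0.238]
 [-0.238 -0.     0.971]
 [ 0.    -1.    -0.   ]] 0.9987297548282351 0.9
```

View pics/scene0.png

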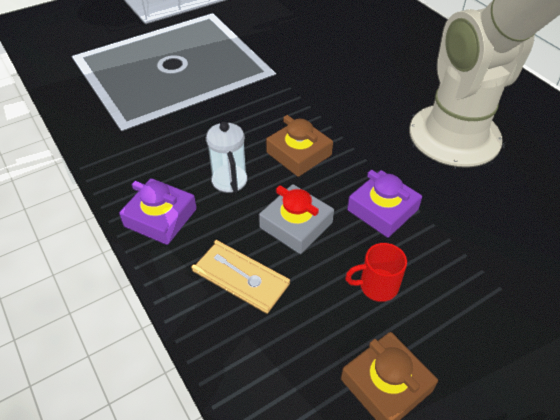

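View pics/side0.png

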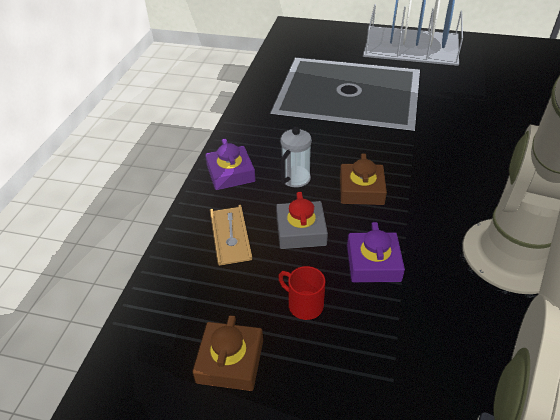

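The wanted one is the grey box with the red head, at scene (297,205) and side (301,212). It could be confused with the purple controls at scene (158,210) and (385,200), the brown ones at (299,145) and (390,375), and the red mug at (380,270). Next I refine the position and check it in a close crop.

```bash
python3 - <<'E'
from h import *
from scipy.optimize import least_squares
cs={n:camera(n) for n in ["scene","side"]}
ctr={"scene":(297,212),"side":(301,218)}
obs=[]
a=np.pi/2
loc={"control":[0,0,0],"stop_top":[0,0,.0985],"stop_ear_left":[0,.043,.0835],"stop_ear_right":[0,-.043,.0835]}
for n,c in cs.items():
    for k in loc:
        for m in mark_of(k,c):
            if np.hypot(*(np.array(m["point"])-ctr[n]))<42:
                print(n,k,np.round(m["point"],1),round(m["score"],2),atz(m["point"],c,loc[k][2]).round(4)); obs.append((n,k,np.array(m["point"])));break
# red mask centroid hull and box fit
def f(x):
    r=[]
    for n,k,p in obs:
        l=loc[k]; w=[x[0]+np.cos(x[2])*l[0]-np.sin(x[2])*l[1], x[1]+np.sin(x[2])*l[0]+np.cos(x[2])*l[1], l[2]]
        r+=list(proj(w,cs[n])[0]-p)
    return np.array(r)
for y0 in [-.5,.0,.5,3]:
    s=least_squares(f,[.525,.045,y0],loss="soft_l1"); print(s.x.round(4),s.cost.round(2))
    if y0==0:x=s.x
print(f(x).round(1))
out=[]
co,si=np.cos(x[2]),np.sin(x[2])
W=lambda l:[x[0]+co*l[0]-si*l[1],x[1]+si*l[0]+co*l[1],l[2]]
for n,c in cs.items():
    u,v=map(int,proj(W([0,0,.06]),c)[0]); S=6
    im=cv2.resize(c["img"][v-45:v+45,u-33:u+33],None,fx=S,fy=S,interpolation=cv2.INTER_CUBIC)
    T=lambda P:((proj(P,c)-[u-33,v-45]+.5)*S).astype(int)
    cv2.polylines(im,[T([W([i*.06,j*.06,.05]) for i,j in [(1,1),(1,-1),(-1,-1),(-1,1)]])],True,(0,255,0),1)
    for P,col in [([0,0,.0985],(255,255,255)),([0,.043,.0835],(255,255,0)),([0,-.043,.0835],(255,0,255))]: cv2.circle(im,tuple(map(int,T([W(P)])[0])),4,col,-1)
    out.append(im)
cv2.imwrite("pics/crop1.png",np.hstack(out))
for k,z in [("mug",0),("cafetiere",0),("cafetiere",.0)]:
    print(k,[atz(m["point"],cs["side"],z).round(3) for m in recognise(k,cs["side"])[:2]])
E
```

```text
scene stop_top [293.3 195.4] 0.82 [0.5328 0.0305 0.0985]
scene stop_ear_left [312.6 214. ] 0.9 [0.5197 0.0849 0.0835]
scene stop_ear_right [281.8 189. ] 0.83 [ 0.5359 -0.0098  0.0835]
side control [301.2 233. ] 0.57 [0.5229 0.0413 0.    ]
side stop_top [301.3 200.3] 0.7 [0.5276 0.0228 0.0985]
side stop_ear_left [300.6 217.8] 0.69 [0.5197 0.0687 0.0835]
side stop_ear_right [296.8 196.7] 0.61 [ 0.5446 -0.0036  0.0835]
[0.5276 0.034  0.242 ] 14.1
[0.5276 0.034  0.242 ] 14.1
[0.5276 0.034  0.242 ] 14.1
[0.5276 0.034  0.2421] 14.1
[ 3.   0.  -1.5 -3.3 -0.2  0.9 -1.2 -2.3 -0.9  3.   0.4  2.1  2.9 -0.7]
mug [array([0.472, 0.225, 0.   ])]
cafetiere [array([ 0.613, -0.274,  0.   ])]
cafetiere [array([ 0.613, -0.274,  0.   ])]
```

View pics/crop1.png

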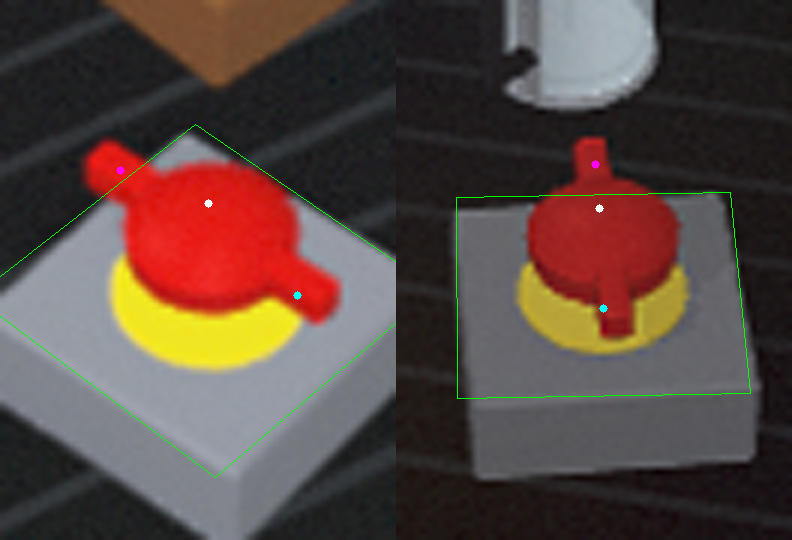

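The crop confirms the choice: red head, yellow disc, grey box. The overlay is a few mm off, with box-top corners in the crop at side (457,212), (720,195), (758,380), (472,405) and scene (190,132), (240,468). I'll refit to these corners.

```bash
python3 - <<'E'
from h import *
from scipy.optimize import least_squares
cs={n:camera(n) for n in ["scene","side"]}
x0=[.5276,.034,.242]
def W(x,l):
    co,si=np.cos(x[2]),np.sin(x[2]); return [x[0]+co*l[0]-si*l[1],x[1]+si*l[0]+co*l[1],l[2]]
obs=[]
off={n:np.array(list(map(int,proj(W(x0,[0,0,.06]),c)[0])))-[33,45] for n,c in cs.items()}
sd=[(457,212),(720,195),(758,380),(472,405)]
b=.06
# order as world: side view image-right = -x
for (u,v),l in zip(sd,[(b,-b,.05),(-b,-b,.05),(-b,b,.05),(b,b,.05)]): obs.append(("side",l,np.array([u-396,v])/6-.5+off["side"]))
for (u,v),l in [((190,132),(-b,-b,.05)),((240,468),(b,b,.05))]: obs.append(("scene",l,np.array([u,v])/6-.5+off["scene"]))
# ear ends (top of outer tip approx centre)
f=lambda x:np.concatenate([proj(W(x,l),cs[n])[0]-p for n,l,p in obs])
s=least_squares(f,x0,loss="soft_l1"); print(s.x.round(4)); print(f(s.x).round(1))
p,R,o=tool()
x=s.x
T=np.array([x[0],x[1],.2])
print("dtool",(R.T@(T-p)).round(4))
E
```

```text
[0.5254 0.0355 0.3083]
[-1.  -0.8  0.8 -0.9  0.9  1.5 -0.1  0.6 -0.3 -1.1 -0.2  1.6]
dtool [ 0.502  -0.016  -0.5657]
```

Emit:
drive_tool(commands=[0.05,-0.03,-0.055,0,0,0,1,0.05,-0.03,-0.055,0,0,0,1,0.05,-0.03,-0.055,0,0,0,1,0.055,0,-0.06,0,0,0,1,0.055,0,-0.06,0,0,0,1])

```text
time_s: 2.07
ee_pos: [0.2597, 0.5372, 0.2272]
ee_rot: [-1.563, 0.18, -0.174]
ft_force: [1.5, -0.4, 0.3]
width: 0.693
```

Emit:
drive_tool(commands=[0.055,0,-0.06,0,0,0,1,0.055,0,-0.06,0,0,0,1,0.055,0,-0.06,0,0,0,1,0.055,0,-0.06,0,0,0,1,0.055,0,-0.06,0,0,0,1])

```text
time_s: 2.48
ee_pos: [0.362, 0.355, 0.2284]
ee_rot: [-1.558, 0.178, -0.175]
ft_force: [1.2, -0.1, 0.0]
width: 0.332
```

Emit:
drive_tool(commands=[0.055,0,-0.06,0,0,0,1,0.055,0,-0.06,0,0,0,1,0.055,0,-0.06,0,0,0,1,0.055,0,-0.06,0,0,0,1,0.055,0,-0.06,0,0,0,1])

```text
time_s: 2.9
ee_pos: [0.4638, 0.1731, 0.2291]
ee_rot: [-1.555, 0.174, -0.177]
ft_force: [0.7, 0.8, -0.3]
width: 0.013
```

Emit:
drive_tool(commands=[0,0,0,0,0.059,0,1,0,0,0,0,0.059,0,1,0,0,0,0,0.059,0,1,0,0,0,0,0.059,0,1,0,0,0,0,0.059,0,1])

```text
time_s: 3.32
ee_pos: [0.4702, 0.1589, 0.2307]
ee_rot: [-1.456, 0.664, -0.669]
ft_force: [0.6, 0.2, 0.0]
width: 0.002
```

Emit:
drive_tool(commands=[0,0,0,0,0.059,0,1,0,0,0,0,0.059,0,1,0,0,0,0,0.059,0,1,0,0,0,0,0.02,0,1,0,0,0,0,0,0,1])

```text
time_s: 3.73
ee_pos: [0.4707, 0.1587, 0.2317]
ee_rot: [-1.321, 0.989, -0.992]
ft_force: [-0.4, -0.6, -0.4]
width: 0.003
```

Now I look with the wrist camera from here.

```bash
python3 - <<'E'
from h import *
c=camera("wrist"); cv2.imwrite("pics/wrist1.png",c["img"])
x=[.5254,.0355]
print(ray([280,210],c)[0].round(3),proj([x[0],x[1],.0985],c).round())
for k,z in [("control",0),("stop_top",.0985),("stop_ear_left",.0835),("stop_ear_right",.0835)]:
    for m in mark_of(k,c)[:2]: print(k,np.round(m["point"]),round(m["score"],2),atz(m["point"],c,z).round(4))
p,R,o=tool(); print(p.round(4),R.round(3).tolist()); print("dtool",(R.T@(np.array([*x,.16])-p)).round(4))
E
```

```text
[0.446 0.237 0.434] [[286. 290.]]
control [390. 382.] 0.76 [ 0.7805 -0.1487  0.    ]
control [165. 177.] 0.61 [0.3301 0.1026 0.    ]
stop_top [137. 197.] 0.83 [0.3306 0.1023 0.0985]
stop_top [148. 381.] 0.56 [ 0.3871 -0.1519  0.0985]
stop_ear_left [139. 156.] 0.93 [0.3193 0.1437 0.0835]
stop_ear_right [145. 228.] 0.92 [0.3406 0.0595 0.0835]
[0.4707 0.1585 0.2316] [[0.29, 0.009, 0.957], [-0.957, 0.008, 0.29], [-0.005, -1.0, 0.011]]
dtool [0.1339 0.0711 0.0159]
```

View pics/wrist1.png

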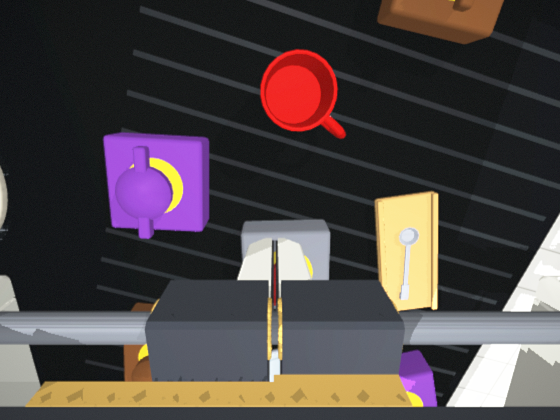

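The wrist view shows the grey box at (286,250) in the expected place and squarely aligned, with the button hidden behind the fingers. I move over the top.

Emit:
drive_tool(commands=[0.067,0,0.008,0,0,0,1,0.067,0,0.008,0,0,0,1,0.067,0.04,0.008,0,0,0,1,0.067,0.04,0.008,0,0,0,1,0,0.04,0,0,0,0,1])

```text
time_s: 4.4
ee_pos: [0.5316, 0.0345, 0.1733]
ee_rot: [-1.319, 0.969, -0.982]
ft_force: [0.5, -0.7, 0.1]
width: 0.007
```

```bash
python3 - <<'E'
from h import *
p,R,o=tool(); print(p.round(4),R.round(3).tolist()); print("dtool",(R.T@(np.array([.5254,.0355,.105])-p)).round(4))
S=5;out=[]
for n in ["scene","side"]:
    c=camera(n);u,v=map(int,proj([.5254,.0355,.1],c)[0]); im=c["img"][v-55:v+45,u-38:u+38].copy()
    im=cv2.resize(im,None,fx=S,fy=S,interpolation=cv2.INTER_CUBIC)
    q=(proj(p,c)[0]-[u-38,v-55]+.5)*S; cv2.circle(im,tuple(map(int,q)),4,(255,255,255),-1)
    q=(proj([p[0],p[1],.0985],c)[0]-[u-38,v-55]+.5)*S; cv2.circle(im,tuple(map(int,q)),4,(0,255,0),-1); out.append(im)
cv2.imwrite("pics/crop2.png",np.hstack(out))
E
```

```text
[0.5316 0.0345 0.1733] [[0.304, 0.019, 0.952], [-0.953, 0.011, 0.304], [-0.005, -1.0, 0.021]]
dtool [-0.0024  0.0682 -0.007 ]
```

View pics/crop2.png

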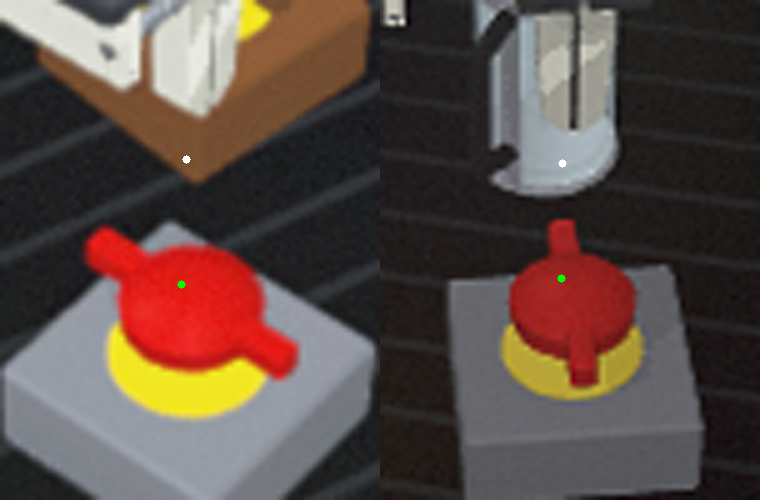

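The crop shows the head centre at about scene (190,290) and side (573,290). The visible fingertip is at (205,115) and (573,130), above the projected TCP, so I triangulate both.

```bash
python3 - <<'E'
from h import *
S=5; cs=[camera(n) for n in ["scene","side"]]
def tri(a,b):
    pts=[]
    Ps=[]
    for c,q in zip(cs,[a,(b[0]-380,b[1])]):
        u,v=map(int,proj([.5254,.0355,.1],c)[0]); pts.append(np.array(q)/S-.5+[u-38,v-55])
        R=cv2.Rodrigues(np.array(c["rvec"],float))[0]; Ps.append(np.array(c["K"])@np.c_[R,np.array(c["tvec"]).ravel()])
    X=cv2.triangulatePoints(Ps[0],Ps[1],pts[0].reshape(2,1),pts[1].reshape(2,1)).ravel(); X=X[:3]/X[3]
    print(X.round(4),[ (proj(X,c)[0]-p).round(1) for c,p in zip(cs,pts)])
tri((205,115),(573,130))   # fingertip
tri((192,108),(573,122))
tri((277,358),(583,360))   # ear left end, mid
tri((105,248),(563,235))   # ear right end
tri((170,222),(670,266)) # back box corner
for c in cs:
    print(c["K"][0][0])
E
```

```text
[0.526  0.0385 0.1986] [array([0., 0.]), array([ 0., -0.])]
[0.5275 0.0315 0.1974] [array([0., 0.]), array([ 0., -0.])]
[0.5126 0.0787 0.0858] [array([-0.1, -1.1]), array([-0.5,  0.9])]
[ 0.5405 -0.0121  0.0841] [array([-0. , -0.1]), array([-0. ,  0.1])]
[ 0.4885 -0.0384  0.0481] [array([-0. , -0.2]), array([-0.1,  0.2])]
535.1724939692947
505.32778225196495
```

The centre comes out at about (0.526, 0.0345) and the yaw at 0.30. The visible fingertip is laterally right, but looks 20 mm or so higher than the reported TCP. I descend in steps and watch the force.

Emit:
drive_tool(commands=[0,0.05,-0.006,-0.01,0,0,1,0,0.04,0,0,0,0,1,0,0.02,0,0,0,0,1,0,0,0,0,0,0,1])

```text
time_s: 4.93
ee_pos: [0.5278, 0.0467, 0.122]
ee_rot: [-1.336, 0.972, -0.961]
ft_force: [0.9, -0.3, -0.5]
width: 0.004
```

```bash
python3 - <<'E'
from h import *
p,R,o=tool(); print(p.round(4),R.round(3).tolist(),o["ft_force"])
S=5;out=[]
for n in ["scene","side"]:
    c=camera(n);u,v=map(int,proj([.5254,.0355,.1],c)[0]); im=c["img"][v-55:v+45,u-38:u+38].copy()
    im=cv2.resize(im,None,fx=S,fy=S,interpolation=cv2.INTER_CUBIC)
    q=(proj(p,c)[0]-[u-38,v-55]+.5)*S; cv2.circle(im,tuple(map(int,q)),3,(255,255,255),-1); out.append(im)
cv2.imwrite("pics/crop3.png",np.hstack(out))
E
```

```text
[0.5278 0.0467 0.122 ] [[0.318, -0.0, 0.948], [-0.948, 0.011, 0.318], [-0.011, -1.0, 0.003]] [ 0.89338331 -0.28055828 -0.48906943]
```

View pics/crop3.png

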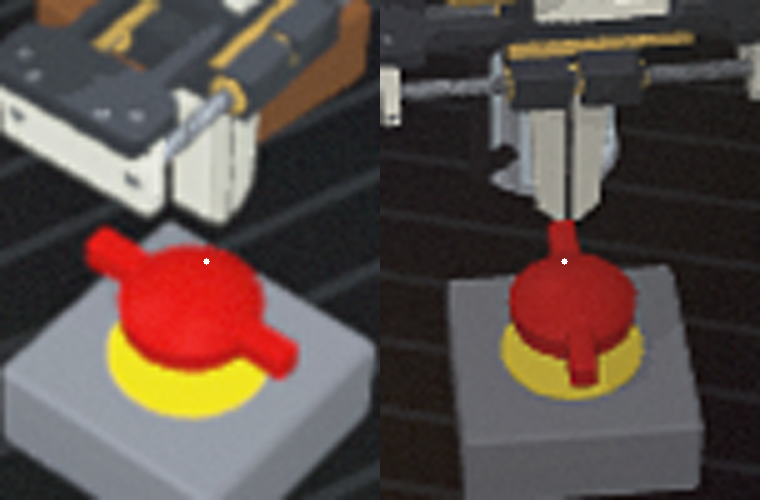

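The tip is at scene (215,222) and side (570,218), still about 20 mm above the projected TCP, and y has drifted by 12 mm. I correct sideways first.

Emit:
drive_tool(commands=[0.023,0,-0.008,0,0,0,1,0,0,0,0,0,0,1,0,0,0,0,0,0,1])

```text
time_s: 5.28
ee_pos: [0.5298, 0.034, 0.1264]
ee_rot: [-1.332, 0.967, -0.962]
ft_force: [-0.2, -0.6, 1.1]
width: 0.004
```

Emit:
drive_tool(commands=[0,0.02,0,0,0,0,1,0,0,0,0,0,0,1])

```text
time_s: 5.45
ee_pos: [0.5308, 0.0336, 0.1172]
ee_rot: [-1.329, 0.965, -0.965]
ft_force: [-1.0, 0.2, -0.1]
width: 0.003
```

Emit:
drive_tool(commands=[0,0.02,0,0,0,0,1,0,0,0,0,0,0,1])

```text
time_s: 5.62
ee_pos: [0.5309, 0.0337, 0.1064]
ee_rot: [-1.328, 0.965, -0.965]
ft_force: [-0.6, 0.4, 0.1]
width: 0.006
```

Emit:
drive_tool(commands=[0,0.016,-0.006,0,0,0,1,0,0,0,0,0,0,1])

```text
time_s: 5.78
ee_pos: [0.5276, 0.0329, 0.0969]
ee_rot: [-1.329, 0.966, -0.964]
ft_force: [0.4, 0.0, -0.8]
width: 0.005
```

Emit:
drive_tool(commands=[0,0.01,0,0,0,0,1,0,0,0,0,0,0,1])

```text
time_s: 5.95
ee_pos: [0.5272, 0.033, 0.0908]
ee_rot: [-1.33, 0.967, -0.964]
ft_force: [0.1, -1.0, 0.0]
width: 0.003
```

Emit:
drive_tool(commands=[0,0.01,0,0,0,0,1,0,0,0,0,0,0,1])

```text
time_s: 6.12
ee_pos: [0.5272, 0.0331, 0.0851]
ee_rot: [-1.33, 0.967, -0.964]
ft_force: [-0.2, 0.2, 0.1]
width: 0.004
```

There's no contact at 0.085, so the shut fingertips really are higher than the nominal TCP. I carry on by force.

Emit:
drive_tool(commands=[0,0.01,0,0,0,0,1,0,0,0,0,0,0,1])

```text
time_s: 6.28
ee_pos: [0.5274, 0.0332, 0.0796]
ee_rot: [-1.33, 0.967, -0.964]
ft_force: [-0.6, 1.0, 0.2]
width: 0.009
```

Emit:
drive_tool(commands=[0,0.01,0,0,0,0,1,0,0,0,0,0,0,1])

```text
time_s: 6.45
ee_pos: [0.5276, 0.0333, 0.0742]
ee_rot: [-1.33, 0.966, -0.964]
ft_force: [-0.2, -0.3, 0.1]
width: 0.005
```

Emit:
drive_tool(commands=[0,0.008,0,0,0,0,1,0,0,0,0,0,0,1])

```text
time_s: 6.62
ee_pos: [0.5277, 0.0334, 0.0697]
ee_rot: [-1.33, 0.966, -0.964]
ft_force: [-0.3, -0.5, 0.7]
width: 0.005
```

```bash
python3 - <<'E'
from h import *
p,R,o=tool(); print(p.round(4),o["ft_force"])
S=5;out=[]
for n in ["scene","side"]:
    c=camera(n);u,v=map(int,proj([.5254,.0355,.1],c)[0]); im=c["img"][v-55:v+45,u-38:u+38].copy()
    im=cv2.resize(im,None,fx=S,fy=S,interpolation=cv2.INTER_CUBIC)
    q=(proj(p,c)[0]-[u-38,v-55]+.5)*S; cv2.circle(im,tuple(map(int,q)),3,(255,255,255),-1); out.append(im)
cv2.imwrite("pics/crop4.png",np.hstack(out))
E
```

```text
[0.5277 0.0334 0.0697] [-0.32055552 -0.50833942  0.65911682]
```

View pics/crop4.png

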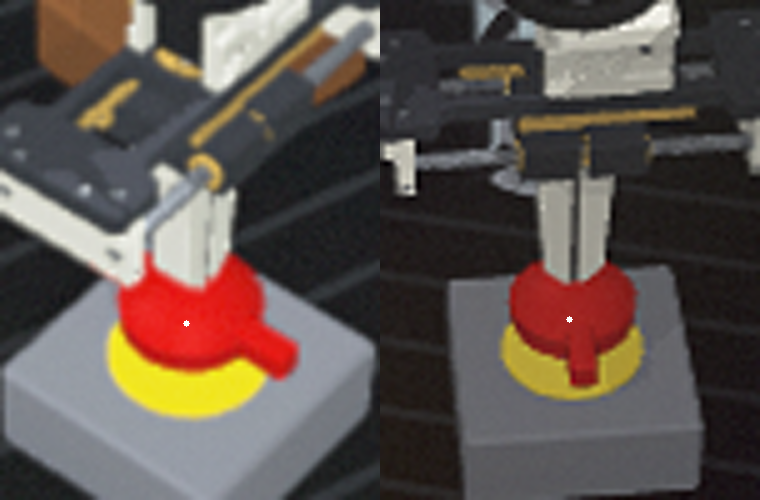

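The tip is now centred on the head's top, at scene (205,288) and side (573,282), just about touching, so it sits about 27 mm above the nominal TCP. I press.

Emit:
drive_tool(commands=[0,0.008,0,0,0,0,1,0,0,0,0,0,0,1])

```text
time_s: 6.88
ee_pos: [0.5282, 0.0334, 0.0662]
ee_rot: [-1.329, 0.966, -0.964]
ft_force: [-0.1, 0.9, 0.4]
width: -0.002
```

Emit:
drive_tool(commands=[0,0.008,0,0,0,0,1,0,0,0,0,0,0,1])

```text
time_s: 7.05
ee_pos: [0.5286, 0.0334, 0.0621]
ee_rot: [-1.329, 0.965, -0.965]
ft_force: [-0.7, 0.5, 1.6]
width: 0.006
```

Emit:
drive_tool(commands=[0,0.008,0,0,0,0,1,0,0,0,0,0,0,1])

```text
time_s: 7.22
ee_pos: [0.5286, 0.0334, 0.0581]
ee_rot: [-1.328, 0.965, -0.965]
ft_force: [-0.0, -0.8, 2.0]
width: 0.002
```

Emit:
drive_tool(commands=[0,0.008,0,0,0,0,1,0,0,0,0,0,0,1])

```text
time_s: 7.38
ee_pos: [0.5285, 0.0334, 0.054]
ee_rot: [-1.328, 0.965, -0.965]
ft_force: [-0.4, 0.2, -0.5]
width: 0.005
```

Emit:
drive_tool(commands=[0,0.008,0,0,0,0,1,0,0,0,0,0,0,1])

```text
time_s: 7.55
ee_pos: [0.529, 0.0334, 0.0503]
ee_rot: [-1.327, 0.965, -0.966]
ft_force: [-2.6, 0.1, 5.4]
width: -0.0
```

Emit:
drive_tool(commands=[0,0.008,0,0,0,0,1,0,0,0,0,0,0,1])

```text
time_s: 7.72
ee_pos: [0.5299, 0.0334, 0.0502]
ee_rot: [-1.323, 0.964, -0.967]
ft_force: [-5.6, 0.3, 7.6]
width: 0.006
```

```bash
python3 - <<'E'
from h import *
p,R,o=tool(); print(p.round(4),R.round(3).tolist(),o["ft_force"],o["wrist_torque"])
S=5;out=[]
for n in ["scene","side"]:
    c=camera(n);u,v=map(int,proj([.5254,.0355,.1],c)[0]); im=c["img"][v-55:v+45,u-38:u+38].copy()
    im=cv2.resize(im,None,fx=S,fy=S,interpolation=cv2.INTER_CUBIC); out.append(im)
cv2.imwrite("pics/crop5.png",np.hstack(out))
E
```

```text
[0.5299 0.0334 0.0502] [[0.317, 0.013, 0.948], [-0.948, 0.016, 0.317], [-0.011, -1.0, 0.018]] [-5.60446456  0.32272777  7.5758151 ] [-0.02805131  1.32489456  0.04463867]
```

View pics/crop5.png

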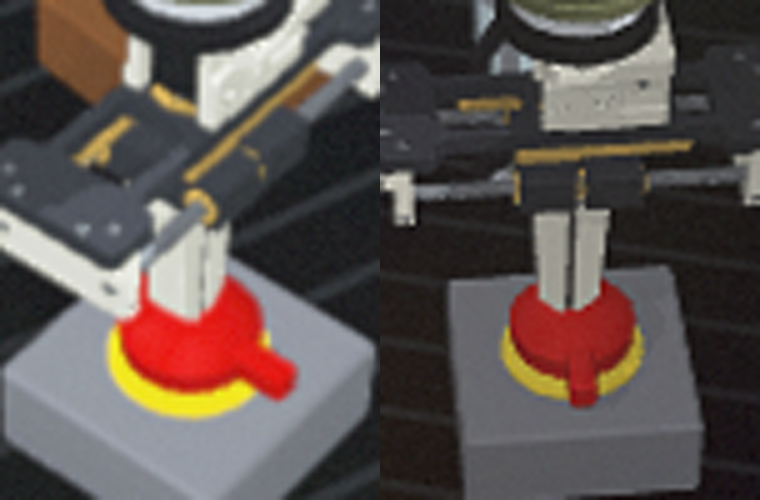

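The head is visibly down: the ear end moved from scene (277,358) to (277,378). The force dipped, then rose against the bottom. One more slight push, then I lift off.

Emit:
drive_tool(commands=[0,0.008,-0.004,0,0,0,1,0,0,0,0,0,0,1])

```text
time_s: 7.98
ee_pos: [0.5311, 0.0335, 0.0506]
ee_rot: [-1.316, 0.96, -0.97]
ft_force: [-3.2, 0.0, 4.5]
width: 0.008
```

Emit:
drive_tool(commands=[0,-0.02,-0.002,0,0,0,1,0,-0.03,0,0,0,0,1,0,-0.04,0,0,0,0,1,0,-0.03,0,0,0,0,1,0,0,0,0,0,0,1])

```text
time_s: 8.4
ee_pos: [0.5283, 0.0318, 0.1132]
ee_rot: [-1.316, 0.961, -0.97]
ft_force: [-0.1, 0.8, 0.1]
width: 0.008
```

```bash
python3 - <<'E'
from h import *
p,R,o=tool(); print(p.round(4),R.round(3).tolist(),o["ft_force"],o["time_s"])
S=5;out=[]
for n in ["scene","side"]:
    c=camera(n);u,v=map(int,proj([.5254,.0355,.1],c)[0]); im=c["img"][v-55:v+45,u-38:u+38].copy()
    im=cv2.resize(im,None,fx=S,fy=S,interpolation=cv2.INTER_CUBIC); out.append(im)
    for k,z in [("stop_top",.087),("stop_ear_left",.072),("stop_ear_right",.072)]:
        for m in mark_of(k,c):
            if np.hypot(*(np.array(m["point"])-[u,v]))<45: print(n,k,atz(m["point"],c,z).round(4))
cv2.imwrite("pics/crop6.png",np.hstack(out))
E
```

```text
[0.5283 0.0318 0.1132] [[0.316, 0.021, 0.949], [-0.949, 0.019, 0.316], [-0.012, -1.0, 0.026]] [-0.12544977  0.80037358  0.08650797] 8.4
scene stop_top [0.5216 0.0362 0.087 ]
scene stop_ear_left [0.523  0.0746 0.072 ]
scene stop_ear_right [ 0.5376 -0.0132  0.072 ]
scene stop_ear_right [0.5173 0.0802 0.072 ]
side stop_top [0.5276 0.0323 0.087 ]
side stop_top [0.5052 0.1213 0.087 ]
side stop_ear_left [0.5165 0.0729 0.072 ]
side stop_ear_right [ 0.55   -0.0093  0.072 ]
```

View pics/crop6.png

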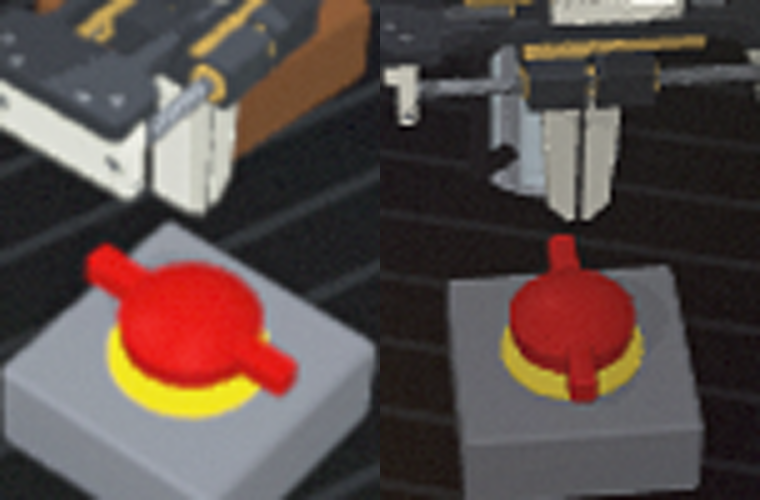

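Latched: with the finger clear, the head stays down with its ear ends at scene (278,375) and (105,262), not turned. Now I go beside the +y ear on its −x side, to push it towards +x.

Emit:
drive_tool(commands=[-0.033,0,-0.03,-0.01,0,0,1,-0.033,0,-0.03,0,0,0,1,-0.033,0,-0.03,0,0,0,1,0,0,0,0,0,0,1,0,0,0,0,0,0,1])

```text
time_s: 9.22
ee_pos: [0.4664, 0.0642, 0.1081]
ee_rot: [-1.34, 0.98, -0.961]
ft_force: [0.3, -0.2, 0.6]
width: 0.006
```

```bash
cat >> h.py <<'E'
def loc():
    p,R,o=tool(); a=.30; ex=np.array([np.cos(a),np.sin(a),0]); ey=np.array([-np.sin(a),np.cos(a),0])
    d=p-[.5265,.034,0]; print("local",(d@ex).round(4),(d@ey).round(4),"z",p[2].round(4),"t",o["time_s"],"F",np.round(o["ft_force"],1))
    print("tilt",R[:,1].round(3)); return p,R,ex,ey
def to(lx,ly,z):
    p,R,ex,ey=loc(); T=np.array([.5265,.034,0])+lx*ex+ly*ey; T[2]=z
    print("cmd",((R.T@(T-p))/.5).round(4))
E
python3 -c "
from h import *
to(-.045,.046,.029)"
```

```text
local -0.0485 0.0466 z 0.1081 t 9.2167 F [ 0.3 -0.2  0.6]
tilt [-0.007  0.01  -1.   ]
cmd [0.0032 0.1582 0.0076]
```

Emit:
drive_tool(commands=[0.002,0.05,0.005,0,0,0,1,0,0.045,0,0,0,0,1,0,0.03,0,0,0,0,1,0,0,0,0,0,0,1])

```text
time_s: 9.55
ee_pos: [0.4729, 0.0646, 0.044]
ee_rot: [-1.336, 0.975, -0.963]
ft_force: [-0.7, -0.7, 0.5]
width: 0.004
```

```bash
python3 - <<'E'
from h import *
to(-.045,.046,.029)
S=5;out=[]
for n in ["scene","side"]:
    c=camera(n);u,v=map(int,proj([.5254,.0355,.1],c)[0]); im=c["img"][v-55:v+45,u-38:u+38].copy()
    im=cv2.resize(im,None,fx=S,fy=S,interpolation=cv2.INTER_CUBIC); out.append(im)
cv2.imwrite("pics/crop7.png",np.hstack(out))
E
```

```text
local -0.0421 0.045 z 0.044 t 9.55 F [-0.7 -0.7  0.5]
tilt [-0.001  0.011 -1.   ]
cmd [-0.0018  0.03   -0.0057]
```

View pics/crop7.png

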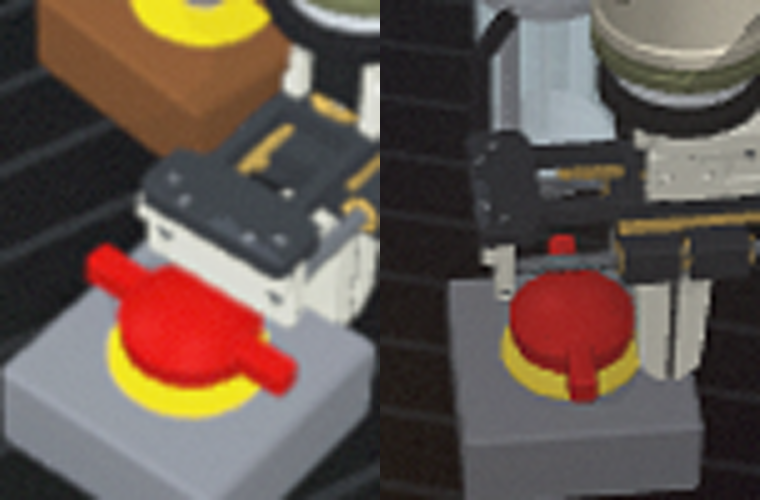

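The finger is at side (670,378), to the −x side of the ear at (583,368), with a gap. I check the tip height and the gripper plate's height.

```bash
python3 - <<'E'
from h import *
S=5; cs=[camera(n) for n in ["scene","side"]]
def px(c,q):
    u,v=map(int,proj([.5254,.0355,.1],c)[0]); return np.array(q)/S-.5+[u-38,v-55]
Ps=[np.array(c["K"])@np.c_[cv2.Rodrigues(np.array(c["rvec"],float))[0],np.array(c["tvec"]).ravel()] for c in cs]
a,b=px(cs[0],(297,325)),px(cs[1],(508-380,300))
X=cv2.triangulatePoints(Ps[0],Ps[1],a.reshape(2,1),b.reshape(2,1)).ravel();X=X[:3]/X[3];print("plate",X.round(4),[(proj(X,c)[0]-q).round(1) for c,q in zip(cs,(a,b))])
for z in (.06,.07,.08): print(z,atz(px(cs[1],(670-380,378)),cs[1],z).round(4))
for z in (.06,.072): print("ear",z,atz(px(cs[1],(583-380,385)),cs[1],z).round(4))
E
```

```text
plate [0.5388 0.1232 0.164 ] [array([-0.1, -0.7]), array([-0.3,  0.6])]
0.06 [0.4723 0.0533 0.06  ]
0.07 [0.471 0.063 0.07 ]
0.08 [0.4696 0.0727 0.08  ]
ear 0.06 [0.5135 0.0673 0.06  ]
ear 0.072 [0.5113 0.0788 0.072 ]
```

Emit:
drive_tool(commands=[-0.001,0.017,-0.005,0,0,0,1,0,0.014,0,0,0,0,1,0,0,0,0,0,0,1])

```text
time_s: 10.0
ee_pos: [0.473, 0.0649, 0.0324]
ee_rot: [-1.329, 0.97, -0.967]
ft_force: [-0.5, -0.4, -0.6]
width: 0.004
```

```bash
python3 -c "
from h import *
to(-.02,.048,.028)"
```

```text
local -0.042 0.0454 z 0.0324 t 10.0 F [-0.5 -0.4 -0.6]
tilt [ 0.007  0.012 -1.   ]
cmd [-0.0043  0.0094  0.044 ]
```

Emit:
drive_tool(commands=[0,0.006,0.02,0,0,0,1,0,0.004,0.012,0,0,0,1,0,0,0,0,0,0,1])

```text
time_s: 10.25
ee_pos: [0.4898, 0.0706, 0.0274]
ee_rot: [-1.329, 0.97, -0.967]
ft_force: [-0.1, -0.3, 0.0]
width: 0.006
```

Emit:
drive_tool(commands=[0.001,0.001,0.01,0,0,0,1,0.001,0,0.01,0,0,0,1,0,0,0,0,0,0,1])

```text
time_s: 10.5
ee_pos: [0.5, 0.0737, 0.0267]
ee_rot: [-1.33, 0.971, -0.965]
ft_force: [0.8, -0.0, 0.4]
width: 0.006
```

```bash
python3 -c "
from h import *
to(-.01,.046,.028)"
```

```text
local -0.0136 0.0457 z 0.0267 t 10.5 F [ 0.8 -0.   0.4]
tilt [ 0.005  0.013 -1.   ]
cmd [-0.0004 -0.0025  0.0073]
```

Emit:
drive_tool(commands=[0,0,0.012,0,0,0,1,0.001,0,0.01,0,0,0,1,0,0,0,0,0,0,1])

```text
time_s: 10.75
ee_pos: [0.511, 0.0767, 0.0269]
ee_rot: [-1.331, 0.972, -0.965]
ft_force: [-1.4, 0.2, 0.4]
width: 0.006
```

```bash
python3 - <<'E'
from h import *
to(.01,.044,.028)
S=5;out=[]
for n in ["scene","side"]:
    c=camera(n);u,v=map(int,proj([.5254,.0355,.1],c)[0]); im=c["img"][v-55:v+45,u-38:u+38].copy()
    im=cv2.resize(im,None,fx=S,fy=S,interpolation=cv2.INTER_CUBIC); out.append(im)
cv2.imwrite("pics/crop8.png",np.hstack(out))
E
```

```text
local -0.0022 0.0454 z 0.0269 t 10.75 F [-1.4  0.2  0.4]
tilt [ 0.004  0.013 -1.   ]
cmd [ 0.0032 -0.0021  0.0244]
```

View pics/crop8.png

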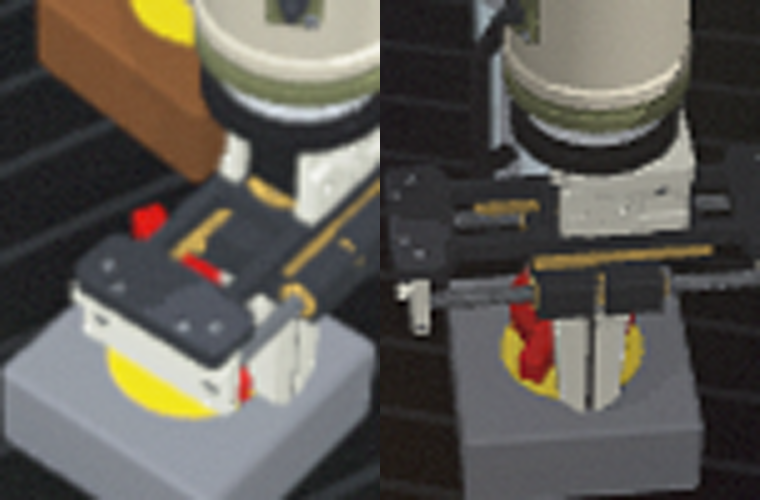

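The ear is turning: its end is now at side (535,365), having been at (583,385). I push on.

Emit:
drive_tool(commands=[0.002,0,0.012,0,0,0,1,0.001,0,0.008,0,0,0,1,0,0,0,0,0,0,1])

```text
time_s: 11.1
ee_pos: [0.5199, 0.0781, 0.0268]
ee_rot: [-1.332, 0.973, -0.964]
ft_force: [-1.3, 0.0, 1.0]
width: 0.004
```

Emit:
drive_tool(commands=[0.003,0,0.008,0,0,0,1,0,0,0,0,0,0,1,0,0,0,0,0,0,1])

```text
time_s: 11.35
ee_pos: [0.5246, 0.0779, 0.0267]
ee_rot: [-1.333, 0.974, -0.964]
ft_force: [-2.1, -0.4, 0.3]
width: 0.006
```

```bash
python3 - <<'E'
from h import *
to(.01,.044,.028)
S=5;out=[]
for n in ["scene","side"]:
    c=camera(n);u,v=map(int,proj([.5254,.0355,.1],c)[0]); im=c["img"][v-55:v+45,u-38:u+38].copy()
    im=cv2.resize(im,None,fx=S,fy=S,interpolation=cv2.INTER_CUBIC); out.append(im)
cv2.imwrite("pics/crop9.png",np.hstack(out))
E
```

```text
local 0.0111 0.0425 z 0.0267 t 11.35 F [-2.1 -0.4  0.3]
tilt [ 0.001  0.012 -1.   ]
cmd [-0.0031 -0.0025 -0.0022]
```

View pics/crop9.png

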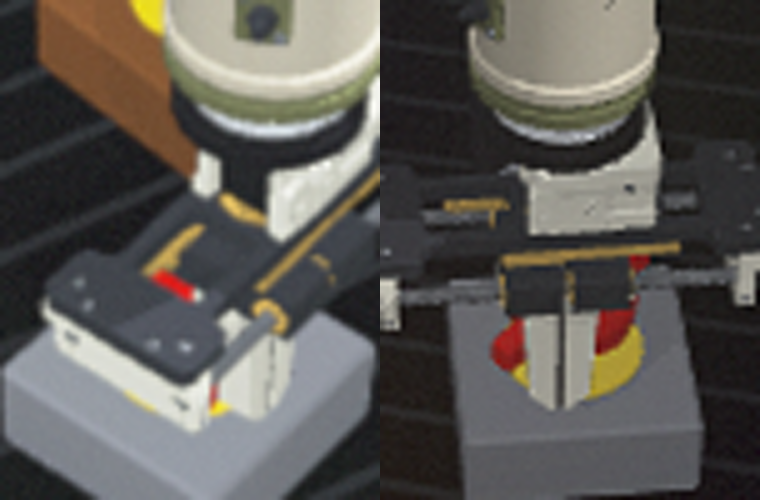

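The head has turned a lot: its ear end is at side (508,345), and wide yellow shows under the dome, so it looks sprung up. I back off along the same path, then lift.

Emit:
drive_tool(commands=[-0.003,0,-0.02,0,0,0,1,-0.002,0,-0.025,0,0,0,1,-0.002,0,-0.03,0,0,0,1,0,0,-0.03,0,0,0,1,0,0,0,0,0,0,1])

```text
time_s: 11.87
ee_pos: [0.4713, 0.0641, 0.0267]
ee_rot: [-1.331, 0.97, -0.965]
ft_force: [-0.1, 0.6, -0.6]
width: 0.006
```

```bash
python3 -c "
from h import *
to(-.045,.046,.12)"
```

```text
local -0.0438 0.0451 z 0.0267 t 11.8667 F [-0.1  0.6 -0.6]
tilt [ 0.006  0.012 -1.   ]
cmd [-0.0037 -0.1866 -0.0007]
```

Emit:
drive_tool(commands=[-0.003,-0.05,-0.003,0,0,0,1,0,-0.07,0,0,0,0,1,0,-0.08,0,0,0,0,1,-0.04,-0.05,0,0,0,0,1,-0.05,0,0,0,0,0,1])

```text
time_s: 12.28
ee_pos: [0.456, 0.1019, 0.1565]
ee_rot: [-1.328, 0.977, -0.974]
ft_force: [1.0, 1.3, 0.3]
width: 0.005
```

Emit:
drive_tool(commands=[-0.06,0,0,0,0,0,1,-0.06,0,0,0,0,0,1,-0.03,0,0,0,0,0,1,0,0,0,0,0,0,1,0,0,0,0,0,0,1])

```text
time_s: 12.7
ee_pos: [0.435, 0.182, 0.1619]
ee_rot: [-1.317, 0.968, -0.974]
ft_force: [0.6, -0.0, 0.5]
width: 0.001
```

```bash
python3 - <<'E'
from h import *
loc()
S=4;out=[]
for n in ["scene","side"]:
    c=camera(n);u,v=map(int,proj([.5254,.0355,.1],c)[0])
    for k,z in [("stop_top",.0985),("stop_ear_left",.0835),("stop_ear_right",.0835),("mug",0),("cafetiere",0),("spoon_rest",0),("teaspoon",.01)]:
        for m in mark_of(k,c):
            if k[0]!="s" or k[1]=="p" or np.hypot(*(np.array(m["point"])-[u,v]))<45: print(n,k,np.round(m["point"],1),atz(m["point"],c,z).round(3))
    im=c["img"][v-70:v+75,u-95:u+95] if 0 else c["img"][max(v-70,0):v+75,u-48:u+48]
    out.append(cv2.resize(im,None,fx=S,fy=S,interpolation=cv2.INTER_CUBIC))
cv2.imwrite("pics/crop10.png",np.hstack(out))
E
```

```text
local -0.0437 0.1684 z 0.1619 t 12.7 F [ 0.6 -0.   0.5]
tilt [ 0.017  0.018 -1.   ]
scene stop_top [296. 193.] [0.524 0.028 0.099]
scene stop_ear_left [310.4 212.2] [0.521 0.078 0.084]
scene stop_ear_right [283.  187.4] [ 0.531 -0.012  0.084]
scene mug [378.3 286.8] [0.473 0.264 0.   ]
scene cafetiere [228.  177.1] [ 0.583 -0.178  0.   ]
scene spoon_rest [235.9 272.9] [0.705 0.076 0.   ]
scene teaspoon [242.6 272.5] [0.695 0.089 0.01 ]
side stop_top [301. 203.] [0.526 0.033 0.099]
side stop_ear_left [303.6 219.8] [0.511 0.074 0.084]
side stop_ear_right [298.5 197.6] [ 0.54  -0.001  0.084]
side mug [306.4 305.4] [ 0.466  0.26  -0.   ]
side mug [297.1 230.6] [0.535 0.035 0.   ]
side cafetiere [292.2 179.6] [ 0.591 -0.161 -0.   ]
side spoon_rest [229.1 234.8] [0.704 0.088 0.   ]
side teaspoon [227.5 233.7] [0.706 0.094 0.01 ]
```

The viewer is exhausted, so I compare the red head's pixels with the starting pictures numerically.

```bash
python3 - <<'E'
from h import *
def red(im,n):
    m=(im[...,2].astype(int)>90)&(im[...,1]<60)&(im[...,0]<60); k=np.zeros_like(m); u,v=dict(scene=(297,203),side=(302,212))[n]; k[v-32:v+35,u-30:u+30]=1; return m&k
for n in ["scene","side"]:
    c=camera(n); a=red(cv2.imread(f"pics/{n}0.png"),n); b=red(c["img"],n)
    print(n,a.sum(),b.sum(),(a&b).sum()/(a|b).sum())
loc()
E
```

```text
scene 712 709 0.9957865168539326
side 494 408 0.8259109311740891
local -0.0441 0.1678 z 0.1617 t 13.6 F [0.6 0.1 0.2]
tilt [ 0.016  0.017 -1.   ]
```

```bash
python3 -c "
from h import *
print(workorder.finish_job())"
```

```text
the job is handed in; nothing more can be done
None
```

The stop button test is done and handed in at about 13.6 s of the 48 s allowed; the hand-in gave no verdict.

- **Press:** I pressed the red head down with the shut fingertips until it bottomed out. After lifting clear, the picture showed it staying down by itself and not turned.
- **Release:** I pushed the +y ear clockwise until the latch let go, then backed off along the same path, lifted and moved clear.

Last checks:
- **Head:** in the scene camera its outline matches the starting picture almost exactly (overlap 0.996), so it is up and back at rest. The side camera agreed less (0.83), probably because the arm partly shaded or covered the head. I could not confirm that by eye because the picture limit was used up.
- **Bystanders:** the networks put the cafetiere, mug, spoon rest and teaspoon within their own scatter of about 10–15 mm of the first readings. I saw no sign that any was moved.
- **Robot:** the fingers were clear of everything, with only noise-level force (about 0.6 N).
- **Disagreement:** with the jaws shut, the fingertips sat about 30 mm higher than the reported TCP. I set the press depth by force and the pictures, and the height for the ear push from that offset.

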